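Shake down and pull the dust extractor's filter plate

ROBOT

A 6-joint arm with a two-finger parallel gripper is mounted at the origin on the work surface. World frame = base frame: x ahead of the robot, y to its left, z up, the work surface at z = 0. Lengths are in m, angles in degrees, forces in N, time in s.
With the tool pointing down it reaches from about 0.275 to 0.975 m from the base axis. Payload 8.4 kg.
Tool frame: the origin (TCP) lies midway between the tips of the shut fingers; the grasp point (between the pads) lies 19 mm behind it (grip_point_offset is the distance from the TCP to the grasp point, in m); z points along the fingers, y is the line along which they close (so a half turn about z gives the same grasp; the last joint's range is limited). The gripper opens to 92 mm and grips with 3 to 60 N. Pads are 20 mm wide; open, the fingers measure 128 mm over their backs; the gripper's body (75 mm by 189 mm) begins 69 mm behind the grasp point.
Start: joints at [68.446, 20.225, 93.587, -0, 66.188, -0.138], TCP at [0.228, 0.582, 0.215] pointing down, gripper open.
Joint ranges: [-150.9, 150.9], [-52.94, 120.26], [3.33, 152.33], [-74.26, 254.26], [0, 154.13], [-172.89, 172.89]. Speed limits (degrees/s): [127.2, 127.2, 159.86, 180, 180, 180].

INTERFACE

Orientations are given as [roll, pitch, yaw] about the fixed x, y, z axes, in that order (R = Rz(yaw) Ry(pitch) Rx(roll)).
In Python, from station import * gives the robot as it stands.
- The arm moves only by the tool drive_tool, never from a script. Its argument "targets" is a list of rows, each a list of 3 entries, a list of its own where there are three numbers: the closure, from 0 (fully open) to 1 (shut), then the shift along the world's x, y, z in m, then the turn, a rotation vector about the world's x, y, z in rad. A call has 1 to 20 rows; each row is the pose to reach, as a shift and turn from the pose commanded when the call began; what a row does not reach only later rows make up. A row lasts 1/8 s, in which the tool goes at most 62.5 mm and 10.7 degrees, less where a joint would pass 70% of its speed; a pose out of reach is approached as far as the arm can. A call with a gripper value outside its range is refused whole. The fingers move at their own pace and stop on an object; "force" is the grip in N (left out, the last holds). Time passes only in rows, so rows that repeat a pose let the fingers close. It gives the time, the measured TCP pose, the force, the opening and the grip force at its end, in the units of the state.
- read_state(): the state, without advancing time (a new reading comes with each control period).
- camera(name): name is "side" or "top" or "wrist"; returns a dict with "frame" (400x640x3 uint8, blue, green, red), "range_z" (400x640 float32, m along the optical axis (not along the pixel's ray), 0 where there is no reading), "fx", "fy", "cx", "cy" (pixels), "R" (3x3) and "t" (3): a world point X has camera coordinates R X + t. Camera axes: x right, y down, z forward; pixel columns grow to the right and rows downward; lengths in m; the calibration is good to about 2 mm. A picture is of the moment at which its call begins.
- finish_job(): hands the job in; it is judged then, once.
The state is a dict: "time_s": time; "joints": joint angles; "joint_vel": joint speeds; "effort": joint torques, N m; "tcp_pos": TCP position; "tool_rot": TCP orientation; "ft_force": force on the tool from outside, world axes, zero at the start; "moment": the same for the moment, N m; "finger_gap": opening from 0.0 (shut) to 1.0 (fully open); "gripper_force": force on a finger pad.
Only numpy, scipy, OpenCV 4.12 (cv2) and the standard library are available. Lean on these libraries where they do the work, as an engineer would, in place of code of your own. Each camera call takes 0.05 s, during which the arm holds its last target. There are 200 camera calls.

TASK

On the bench dust extractor, first push the red-knobbed shaker lever back to its stop and let it spring home; then lift the green flap until it stays open, and draw the hidden filter plate straight up out of the bay by its orange grip. Carry it over the steel dust tray and finish holding it there in the gripper, still and upright over the middle of the tray, its lower edge about 10 cm above the bench, with the flap left open. Leave the glue bottle, the brush and the clamp where they are.

Things in the scene. Friction and masses are not known exactly. Their poses are not given: they have to be found in the camera images.
- extractor: Fixed dust extractor: grey filter bay 110 (x) x 190 (y) x 120 mm high, open on top (94 x 134 mm) under a green flap; behind it (+x) a blue fan part 130 x 220 x 112 mm. Origin: centre of the bay's underside, on the bench; x runs from the front face (towards the robot) to the fan part, y to the lever's side, z up. Yaw within 0.35 rad.
- flap (a joint): Green flap over the bay, 111 x 190 x 6 mm, 0.12 kg; rad: 0 shut, 2.0 open stop (leaning back past upright). Hinge along y at the bay's rear rim; opens up and away from the robot. No spring: below about 1.57 it falls shut when let go, beyond about 1.65 it falls open to the stop.
- flap_grip (a point): Centre of the flap's yellow roller grip: round bar 18 mm in diameter, 20 mm long, axis along the extractor's y, at the middle of the free edge, 30 mm clear of the bay's front. 123 mm above the bench when shut, 140 mm from the hinge. Pinched on its end faces (fingers closing along y), tool down, it turns between the fingers as the flap swings.
- flap_hinge (a point): Point on the flap's hinge axis, in the middle of its length, 55 mm behind the extractor's origin and 123 mm above the bench. Does not move.
- shaker (a joint): Filter shaker lever on the extractor's +y side, rad: 0 at rest (leaning 0.4 rad towards the front), 0.8 at its stop (leaning 0.4 rad to the rear). A spring drives it back to 0; at the knob it needs about 2 N at rest and 5.5 N at the stop.
- shaker_knob (a point): Centre of the lever's red ball knob, 28 mm in diameter, 100 mm from the pivot, about 162 mm above the bench at rest. Between rest and stop it moves 78 mm along the extractor's +x (and 8 mm up and down again).
- shaker_pivot (a point): The lever's pivot, axis along the extractor's y; 70 mm above the bench, 130 mm from the extractor's origin along y. The steel rod to the knob is 10 mm thick.
- filter: Loose filter plate: blue frame, white pleats, 10 (x) x 130 (y) x 75 mm high, orange grip block 12 x 30 x 32 mm high on the middle of its top edge; 0.10 to 0.21 kg. Origin: centre of its lower edge; z up. At the start it stands in the middle of the bay across y, on the 8 mm floor, in end guides 66 mm high (2 mm play at each end and face); pulls straight up.
- filter_grip (a point): Point in the orange grip block, 95 mm above the plate's lower edge, 12 mm below the block's top. In the bay it is 103 mm above the bench; the block's top lies 5 mm under the rim.
- dust_tray: Fixed shallow open steel tray 120 (x) x 170 (y) x 22 mm high, walls 4 mm. Origin: centre of its underside, on the bench.
- glue: Bystander: yellow glue bottle with red cap, 56 mm in diameter, 130 mm high, standing. Origin: centre of its underside.
- brush: Bystander: hand brush about 200 mm long lying on the bench. Origin: underside of its middle.
- clamp: Bystander: small cam clamp lying on the bench, green bar 150 mm long with two wooden jaws, 16 mm high. Origin: underside of the bar's middle.
There are look-alikes about, which are no part of the job. Several things look just like the dust_tray: the one meant starts farthest to the robot's left.

How it is judged (in metres and radians):
On the way, in this order (a step that is already met when the one before it is completed fails the run):
1. the shaker lever is at its stop (above 0.72 of 0.8 rad) (value of joint shaker above 0.72 rad), for 0.1 s.
2. the shaker lever has returned to rest (below 0.08 rad) (value of joint shaker below 0.08 rad), for 0.2 s.
3. the flap stands open beyond 1.6 rad with the filter plate still in the bay (value of joint flap above 1.6 rad and z of filter in the frame of extractor below 0.03 m), for 0.2 s.
4. the filter plate is drawn up clear of the bay's rim over the bay, roughly upright (lower edge above 120 mm, within 60 mm of the bay's middle, tilt under 0.5 rad), held by the fingers (z of filter in the frame of extractor above 0.12 m and horizontal distance between filter and extractor below 0.06 m and angle between filter's own z axis and vertical below 0.5 rad and contact force between filter and the fingers above 1 N).
At the end, for the whole second after the job is handed in: Fingers hold the filter plate (over 2 N), still and upright (within 0.26 rad), its lower edge's centre within 50 mm of the tray's centre seen from above and 50 to 250 mm above the bench, touching neither tray nor extractor; flap open beyond 1.6 rad, lever at rest (below 0.08 rad) (horizontal distance between filter and dust_tray below 0.05 m and height (world z) of filter between 0.05 and 0.25 m and angle between filter's own z axis and vertical below 0.26 rad and linear speed of filter below 0.03 m/s and contact force between filter and the fingers above 2 N and contact force between filter and dust_tray below 0.1 N and contact force between filter and extractor below 0.1 N and value of joint flap above 1.6 rad and value of joint shaker below 0.08 rad); the arm keeps its last pose, push and grip.
It fails at once if the glue is shifted by more than 30 mm or knocked over (distance of glue from where it was at the start of the episode above 0.03 m or angle between glue's own z axis and vertical above 0.5 rad).
It fails at once if the brush is shifted by more than 30 mm or knocked over (distance of brush from where it was at the start of the episode above 0.03 m).
It fails at once if the clamp is shifted by more than 30 mm or knocked over (distance of clamp from where it was at the start of the episode above 0.03 m).
It also fails if it takes over 69 s, if anything falls off the work surface, if the arm or the gripper's body presses on something with over 40 N, if the wrist force passes 120 N, or if a joint passes its speed limit or range.

## Working session

There is one attempt and no reset: what is moved stays moved. The work goes in short steps, Python scripts to look and compute and a tool call to move; the robot and the scene stay as the last step left them, time stands still between calls to the robot, and variables do not carry over. Pictures are saved under pics/ and viewed, at most 10 in all, crops included, and the job is handed in when it is done.

Besides the shell and the picture viewer there is one more tool, called after "Request:" by a JSON object that holds its "method" and its "body", one argument or row to a line. drive_tool: Moves the arm, as the interface text tells. Its arguments: {"type":"object","properties":{"targets":{"type":"array"},"force":{"type":"number"}},"required":["targets"]}

```bash
mkdir -p pics; ls; cat > h.py <<'E'
from station import *
import numpy as np, cv2
def w(c,u,v):
    z=float(c["range_z"][int(v),int(u)])
    p=np.array([(u-c["cx"])/c["fx"]*z,(v-c["cy"])/c["fy"]*z,z])
    return np.array(c["R"]).T@(p-np.array(c["t"]))
def cloud(c):
    z=c["range_z"].astype(float);v,u=np.mgrid[:z.shape[0],:z.shape[1]]
    P=np.stack([(u-c["cx"])/c["fx"]*z,(v-c["cy"])/c["fy"]*z,z],-1)
    X=(P-np.array(c["t"]))@np.array(c["R"]); X[z<=0]=np.nan
    return X
E
python3 - <<'E'
from h import *
import pickle
for n in ("top","side"):
    c=camera(n); cv2.imwrite(f"pics/{n}0.png",c["frame"]); pickle.dump(c,open(n+"0.pkl","wb"))
print(read_state())
E
```

```text
pics
{'time_s': 0.1, 'joints': array([ 6.84447737e+01,  2.02577741e+01,  9.36250077e+01, -1.45700237e-03,
        6.61879878e+01, -1.37756800e-01]), 'joint_vel': array([ 0.04053556, -0.07897349, -0.0151003 , -0.02210496, -0.01879908,
        0.04049778]), 'effort': array([ 5.71946257e-04, -5.94909525e+01, -3.34932590e+01,  6.96701696e-02,
        1.84687640e-02, -8.76995364e-05]), 'tcp_pos': array([0.22807054, 0.58141819, 0.21394544]), 'tool_rot': array([-1.79929227e+02,  1.16209196e-03,  1.58583120e+02]), 'ft_force': array([ 0.48166558,  0.58821876, -0.10929755]), 'moment': array([ 0.01507716, -0.05846561,  0.00836873]), 'gripper_force': 0.0, 'finger_gap': 1.0012736448915063}
```

View pics/top0.png

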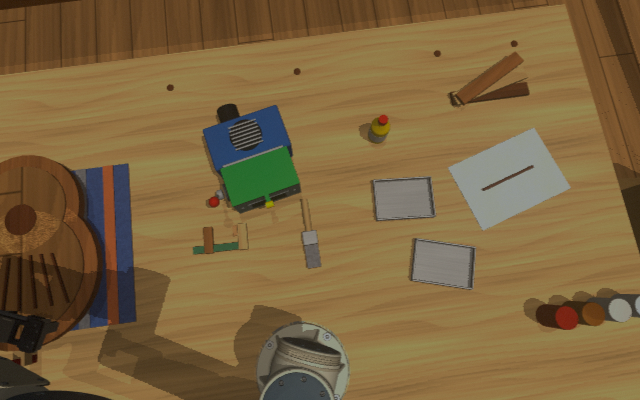

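View pics/side0.png

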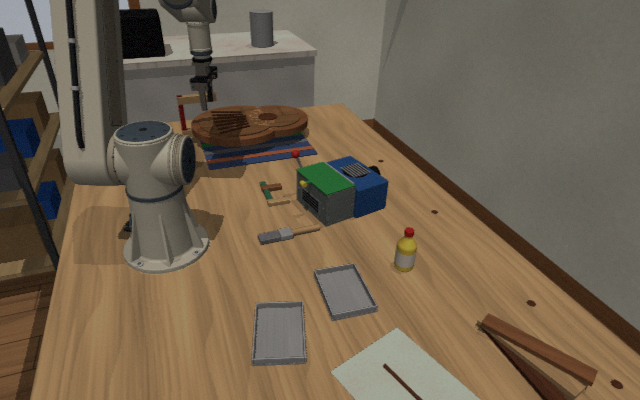

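The top view shows the extractor around (255,160), the red knob at (214,202), the yellow roller at (269,204), the trays at (404,199) and (443,263), the glue at (380,128), the brush at (310,235) and the clamp at (222,243). The side view agrees. The left tray, at (404,199), is the one meant.

```bash
python3 - <<'E'
from h import *
import pickle
c=pickle.load(open("top0.pkl","rb"));X=cloud(c);f=c["frame"]
hsv=cv2.cvtColor(f,cv2.COLOR_BGR2HSV)
def rep(n,m):
    p=X[m];p=p[~np.isnan(p[:,0])];print(n,len(p),p.mean(0).round(3),p.min(0).round(3),p.max(0).round(3));return p
m=np.zeros(f.shape[:2],bool);m[140:215,215:305]=1
g=rep("flap",m&(hsv[...,0]>45)&(hsv[...,0]<75)&(hsv[...,1]>150)&(X[...,2]>.115)&(X[...,2]<.14))
r=cv2.minAreaRect((g[:,:2]*1000).astype(np.float32));print(r)
m2=np.zeros_like(m);m2[190:212,200:222]=1
k=rep("knob",m2&((hsv[...,0]<8)|(hsv[...,0]>172))&(hsv[...,1]>150)&(X[...,2]>.1)); 
m2=np.zeros_like(m);m2[196:212,260:278]=1
rep("roller",m2&(hsv[...,0]>22)&(hsv[...,0]<35)&(hsv[...,1]>150)&(X[...,2]>.1))
m2=np.zeros_like(m);m2[170:225,365:440]=1
t=rep("tray",m2&(X[...,2]>.012)&(X[...,2]<.04));print(cv2.minAreaRect((t[:,:2]*1000).astype(np.float32)))
m2=np.zeros_like(m);m2[110:150,365:395]=1
rep("glue",m2&(X[...,2]>.03))
m2=np.zeros_like(m);m2[195:270,300:325]=1
rep("brush",m2&(X[...,2]>.006)&(X[...,2]<.08))
m2=np.zeros_like(m);m2[222:258,190:252]=1
rep("clamp",m2&(X[...,2]>.006)&(X[...,2]<.08))
E
```

```text
flap 2674 [0.523 0.043 0.128] [ 0.452 -0.058  0.121] [0.595 0.143 0.136]
((515.01171875, 39.88567352294922), (127.90953063964844, 188.72683715820312), 12.920531272888184)
knob 78 [0.46  0.16  0.174] [0.448 0.149 0.168] [0.472 0.172 0.181]
roller 46 [0.443 0.024 0.131] [0.436 0.015 0.124] [0.454 0.033 0.136]
tray 415 [ 0.431 -0.36   0.021] [ 0.365 -0.447  0.012] [ 0.497 -0.266  0.03 ]
((430.93927001953125, -356.44195556640625), (172.62208557128906, 121.4508056640625), 85.85787200927734)
glue 423 [ 0.626 -0.306  0.089] [ 0.606 -0.339  0.03 ] [ 0.66  -0.284  0.14 ]
brush 770 [ 0.352 -0.071  0.019] [ 0.268 -0.121  0.006] [ 0.476 -0.042  0.029]
clamp 853 [0.379 0.177 0.016] [0.323 0.094 0.006] [0.441 0.271 0.024]
```

Everything agrees with the given sizes: yaw is about 12.7°, the origin about (0.526, 0.043), the knob (0.460, 0.160, 0.162), the roller (0.443, 0.024, 0.123) and the tray (0.431, -0.357). I'll keep one tool yaw, closing along the extractor's y, for all three grasps. First I go above the knob.

Request:
{"method": "drive_tool", "body": {
  "targets": [
    [0,[0.05,-0.09,0.045],[0,0,0.15]],
    [0,[0.1,-0.18,0.045],[0,0,0.3]],
    [0,[0.15,-0.27,0.045],[0,0,0.45]],
    [0,[0.19,-0.34,0.045],[0,0,0.595]],
    [0,[0.232,-0.422,0.045],[0,0,0.595]],
    [0,[0.232,-0.422,0.045],[0,0,0.595]],
    [0,[0.232,-0.422,0.045],[0,0,0.595]],
    [0,[0.232,-0.422,0.045],[0,0,0.595]],
    [0,[0.232,-0.422,0.045],[0,0,0.595]],
    [0,[0.232,-0.422,0.045],[0,0,0.595]],
    [0,[0.232,-0.422,0.045],[0,0,0.595]],
    [0,[0.232,-0.422,0.045],[0,0,0.595]]
  ]
}}

```text
time_s: 1.6
tcp_pos: [0.4597, 0.1608, 0.2595]
tool_rot: [180.0, -0.0, -167.2]
ft_force: [0.1, 0.2, -0.1]
finger_gap: 1.0
gripper_force: 0.0
```

```bash
python3 - <<'E'
from h import *
import pickle
c=camera("wrist"); cv2.imwrite("pics/w1.png",c["frame"]); pickle.dump(c,open("w1.pkl","wb"))
s=read_state();print(s["tcp_pos"],s["tool_rot"],s["joints"])
X=cloud(c);hsv=cv2.cvtColor(c["frame"],cv2.COLOR_BGR2HSV)
H,S=hsv[...,0],hsv[...,1]
for n,m in (("red",((H<8)|(H>172))&(S>150)&(X[...,2]>.13)),("yel",(H>22)&(H<35)&(S>150)&(X[...,2]>.1)&(X[...,2]<.15)),("green",(H>45)&(H<75)&(S>150)&(X[...,2]>.115)&(X[...,2]<.14))):
    p=X[m]
    if len(p):
        print(n,len(p),np.median(p,0).round(3),p.min(0).round(3),p.max(0).round(3),cv2.minAreaRect((p[:,:2]*1000).astype(np.float32)),np.argwhere(m).mean(0))
E
```

```text
[0.45983265 0.16069184 0.25954842] [ 1.79995618e+02 -6.56756299e-03 -1.67235469e+02] [ 1.90821505e+01  5.20300612e+00  1.06981562e+02  5.48377793e-03
  6.78214777e+01 -8.36844503e+01]
red 776 [0.458 0.16  0.173] [0.419 0.095 0.162] [0.477 0.22  0.389] ((450.6280212402344, 161.22984313964844), (44.21360778808594, 126.43828582763672), 12.743462562561035) [217.21520619 317.84536082]
yel 374 [0.442 0.026 0.13 ] [0.433 0.013 0.119] [0.453 0.036 0.133] ((443.4597473144531, 24.99945831298828), (17.982227325439453, 20.37670135498047), 11.560683250427246) [144.60695187 192.4171123 ]
green 14753 [0.512 0.032 0.126] [ 0.45  -0.061  0.12 ] [0.59  0.146 0.129] ((514.36181640625, 40.105323791503906), (127.43572235107422, 189.75238037109375), 11.832442283630371) [212.93228496 197.99654308]
```

View pics/w1.png

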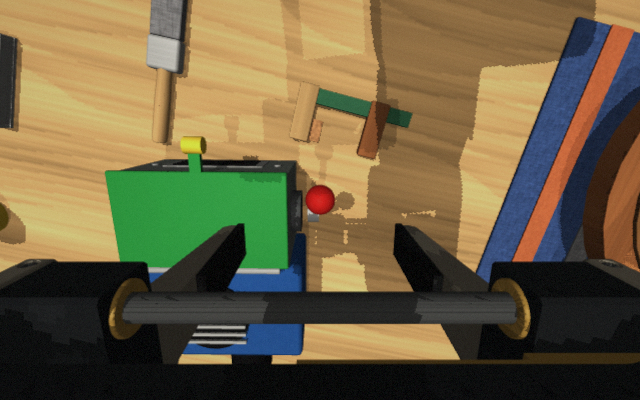

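The wrist view shows the red knob at (320,200), centred between the fingers in y. The roller is at (193,145) and the flap is shut. I descend and grip the knob.

Request:
{"method": "drive_tool", "body": {
  "targets": [
    [0,[-0.001,-0.001,-0.04],[0,0,0]],
    [0,[-0.001,-0.001,-0.08],[0,0,0]],
    [0,[-0.001,-0.001,-0.1165],[0,0,0]],
    [0,[-0.001,-0.001,-0.1165],[0,0,0]],
    [0,[-0.001,-0.001,-0.1165],[0,0,0]],
    [1,[-0.001,-0.001,-0.1165],[0,0,0]],
    [1,[-0.001,-0.001,-0.1165],[0,0,0]],
    [1,[-0.001,-0.001,-0.1165],[0,0,0]],
    [1,[-0.001,-0.001,-0.1165],[0,0,0]],
    [1,[-0.001,-0.001,-0.1165],[0,0,0]],
    [1,[-0.001,-0.001,-0.1165],[0,0,0]],
    [1,[-0.001,-0.001,-0.1165],[0,0,0]],
    [1,[-0.001,-0.001,-0.1165],[0,0,0]]
  ],
  "force": 25
}}

```text
time_s: 3.28
tcp_pos: [0.4588, 0.1609, 0.1431]
tool_rot: [179.8, 0.0, -167.4]
ft_force: [-3.2, 13.4, -1.7]
finger_gap: 0.285
gripper_force: 25.0
```

Request:
{"method": "drive_tool", "body": {
  "targets": [
    [1,[0.01,0.003,0.003],[0,0,0]],
    [1,[0.02,0.0055,0.006],[0,0,0]],
    [1,[0.03,0.0075,0.0075],[0,0,0]],
    [1,[0.038,0.0095,0.008],[0,0,0]],
    [1,[0.048,0.0115,0.0075],[0,0,0]],
    [1,[0.058,0.014,0.006],[0,0,0]],
    [1,[0.068,0.016,0.003],[0,0,0]],
    [1,[0.0765,0.018,0],[0,0,0]],
    [1,[0.0775,0.018,0],[0,0,0]],
    [1,[0.0775,0.018,0],[0,0,0]],
    [1,[0.0775,0.018,0],[0,0,0]]
  ]
}}

```text
time_s: 4.65
tcp_pos: [0.5359, 0.1777, 0.1433]
tool_rot: [179.9, -0.1, -167.3]
ft_force: [-4.4, 3.8, 6.4]
finger_gap: 0.288
gripper_force: 25.0
```

```bash
python3 - <<'E'
from h import *
c=camera("wrist"); cv2.imwrite("pics/w2.png",c["frame"])
E
```

```text
(no output)
```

View pics/w2.png

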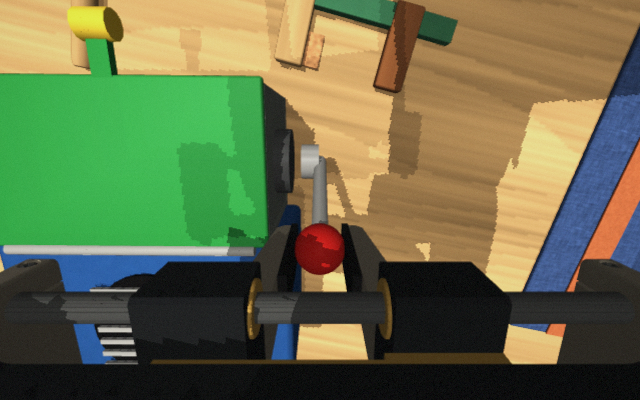

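The picture at (320,248) shows the lever leaning to the rear with the knob held. I push slightly further to confirm the stop, then release.

Request:
{"method": "drive_tool", "body": {
  "targets": [
    [1,[0.002,0.0005,0],[0,0,0]],
    [1,[0.004,0.001,0],[0,0,0]],
    [1,[0.004,0.001,0],[0,0,0]],
    [1,[0.004,0.001,0],[0,0,0]]
  ]
}}

```text
time_s: 5.2
tcp_pos: [0.5384, 0.1782, 0.1423]
tool_rot: [179.9, -0.3, -167.3]
ft_force: [-6.9, 2.3, 2.1]
finger_gap: 0.285
gripper_force: 25.0
```

Request:
{"method": "drive_tool", "body": {
  "targets": [
    [0,[0,0,0],[0,0,0]],
    [0,[0,0,0],[0,0,0]],
    [0,[0,0,0],[0,0,0]],
    [0,[0,0,0],[0,0,0]],
    [0,[0,0,0],[0,0,0]],
    [0,[0,0,0],[0,0,0]],
    [0,[0,0,0.05],[0,0,0]],
    [0,[0,0,0.1],[0,0,0]],
    [0,[-0.04,-0.06,0.1],[0,0,0]],
    [0,[-0.08,-0.12,0.1],[0,0,0]],
    [0,[-0.097,-0.154,0.1],[0,0,0]],
    [0,[-0.097,-0.154,0.1],[0,0,0]],
    [0,[-0.097,-0.154,0.1],[0,0,0]]
  ]
}}

```text
time_s: 6.82
tcp_pos: [0.4444, 0.024, 0.2435]
tool_rot: [180.0, 0.1, -167.4]
ft_force: [0.7, 0.5, 1.2]
finger_gap: 1.003
gripper_force: 0.0
```

```bash
python3 - <<'E'
from h import *
c=camera("wrist"); cv2.imwrite("pics/w3.png",c["frame"])
s=read_state();print(s["tcp_pos"],s["tool_rot"])
X=cloud(c);hsv=cv2.cvtColor(c["frame"],cv2.COLOR_BGR2HSV)
H,S=hsv[...,0],hsv[...,1]
for n,m in (("red",((H<8)|(H>172))&(S>150)&(X[...,2]>.13)&(X[...,2]<.19)),("yel",(H>22)&(H<35)&(S>150)&(X[...,2]>.1)&(X[...,2]<.15))):
    p=X[m]
    if len(p): print(n,len(p),np.median(p,0).round(3),p.min(0).round(3),p.max(0).round(3))
E
```

```text
[0.44454066 0.02445838 0.24333358] [ 1.79987563e+02  5.69770475e-02 -1.67323303e+02]
red 647 [0.456 0.157 0.172] [0.447 0.147 0.14 ] [0.47  0.17  0.177]
yel 325 [0.442 0.024 0.131] [ 0.434 -0.319  0.1  ] [0.622 0.035 0.134]
```

View pics/w3.png

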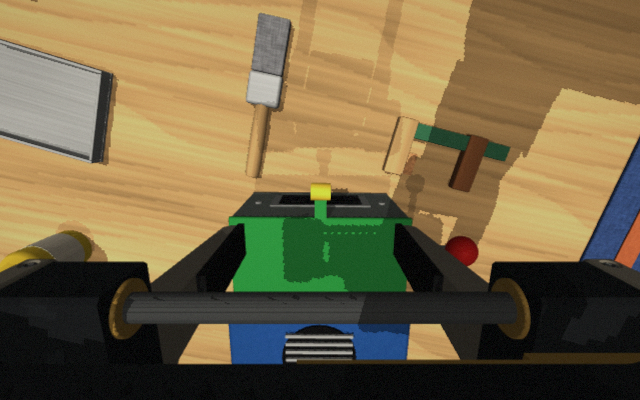

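The knob is home at (460,250) and the roller, at (320,190), is centred between the fingers. I descend and pinch it.

Request:
{"method": "drive_tool", "body": {
  "targets": [
    [0,[-0.0015,0,-0.05],[0,0,0]],
    [0,[-0.0015,0,-0.1],[0,0,0]],
    [0,[-0.0015,0,-0.139],[0,0,0]],
    [0,[-0.0015,0,-0.139],[0,0,0]],
    [0,[-0.0015,0,-0.139],[0,0,0]],
    [1,[-0.0015,0,-0.139],[0,0,0]],
    [1,[-0.0015,0,-0.139],[0,0,0]],
    [1,[-0.0015,0,-0.139],[0,0,0]],
    [1,[-0.0015,0,-0.139],[0,0,0]],
    [1,[-0.0015,0,-0.139],[0,0,0]],
    [1,[-0.0015,0,-0.139],[0,0,0]],
    [1,[-0.0015,0,-0.139],[0,0,0]],
    [1,[-0.0015,0,-0.139],[0,0,0]]
  ],
  "force": 25
}}

```text
time_s: 8.5
tcp_pos: [0.442, 0.0245, 0.104]
tool_rot: [179.9, -0.0, -167.4]
ft_force: [-0.6, 4.4, 0.1]
finger_gap: 0.215
gripper_force: 25.0
```

```bash
python3 -c "
import numpy as np
c,s=np.cos(np.radians(12.5)),np.sin(np.radians(12.5))
for t in np.arange(.1,1.96,.1):
  d=.14*(1-np.cos(t)); print('[1, [%.4f, %.4f, %.4f], [0, 0, 0]],'%(d*c,d*s,.14*np.sin(t)))"
```

```text
[1, [0.0007, 0.0002, 0.0140], [0, 0, 0]],
[1, [0.0027, 0.0006, 0.0278], [0, 0, 0]],
[1, [0.0061, 0.0014, 0.0414], [0, 0, 0]],
[1, [0.0108, 0.0024, 0.0545], [0, 0, 0]],
[1, [0.0167, 0.0037, 0.0671], [0, 0, 0]],
[1, [0.0239, 0.0053, 0.0790], [0, 0, 0]],
[1, [0.0321, 0.0071, 0.0902], [0, 0, 0]],
[1, [0.0415, 0.0092, 0.1004], [0, 0, 0]],
[1, [0.0517, 0.0115, 0.1097], [0, 0, 0]],
[1, [0.0628, 0.0139, 0.1178], [0, 0, 0]],
[1, [0.0747, 0.0166, 0.1248], [0, 0, 0]],
[1, [0.0872, 0.0193, 0.1305], [0, 0, 0]],
[1, [0.1001, 0.0222, 0.1349], [0, 0, 0]],
[1, [0.1135, 0.0252, 0.1380], [0, 0, 0]],
[1, [0.1270, 0.0282, 0.1396], [0, 0, 0]],
[1, [0.1407, 0.0312, 0.1399], [0, 0, 0]],
[1, [0.1543, 0.0342, 0.1388], [0, 0, 0]],
[1, [0.1677, 0.0372, 0.1363], [0, 0, 0]],
[1, [0.1809, 0.0401, 0.1325], [0, 0, 0]],
```

Gap 0.215 is 20 mm, so the roller is held. I swing it along the arc.

Request:
{"method": "drive_tool", "body": {
  "targets": [
    [1,[0.0007,0.0002,0.014],[0,0,0]],
    [1,[0.0027,0.0006,0.028],[0,0,0]],
    [1,[0.006,0.0014,0.0415],[0,0,0]],
    [1,[0.011,0.0024,0.0545],[0,0,0]],
    [1,[0.0167,0.0037,0.067],[0,0,0]],
    [1,[0.024,0.0053,0.079],[0,0,0]],
    [1,[0.032,0.007,0.09],[0,0,0]],
    [1,[0.0415,0.0092,0.1005],[0,0,0]],
    [1,[0.0517,0.0115,0.11],[0,0,0]],
    [1,[0.063,0.014,0.118],[0,0,0]],
    [1,[0.0747,0.0166,0.125],[0,0,0]],
    [1,[0.087,0.0193,0.1305],[0,0,0]],
    [1,[0.1,0.0222,0.135],[0,0,0]],
    [1,[0.1135,0.0252,0.138],[0,0,0]],
    [1,[0.127,0.0282,0.1396],[0,0,0]],
    [1,[0.1407,0.0312,0.14],[0,0,0]],
    [1,[0.1543,0.0342,0.1388],[0,0,0]],
    [1,[0.1677,0.0372,0.1363],[0,0,0]],
    [1,[0.181,0.04,0.1325],[0,0,0]],
    [1,[0.181,0.04,0.1325],[0,0,0]]
  ]
}}

```text
time_s: 11.0
tcp_pos: [0.6253, 0.064, 0.2365]
tool_rot: [-180.0, 0.1, -167.3]
ft_force: [1.1, 1.1, 5.5]
finger_gap: 0.219
gripper_force: 25.0
```

Request:
{"method": "drive_tool", "body": {
  "targets": [
    [0,[0,0,0],[0,0,0]],
    [0,[0,0,0],[0,0,0]],
    [0,[0,0,0],[0,0,0]],
    [0,[0,0,0],[0,0,0]],
    [0,[0,0,0],[0,0,0]],
    [0,[0,0,0.05],[0,0,0]],
    [0,[0,0,0.07],[0,0,0]],
    [0,[-0.05,-0.01,0.07],[0,0,0]],
    [0,[-0.098,-0.021,0.07],[0,0,0]],
    [0,[-0.098,-0.021,0.02],[0,0,0]],
    [0,[-0.098,-0.021,-0.005],[0,0,0]],
    [0,[-0.098,-0.021,-0.005],[0,0,0]],
    [0,[-0.098,-0.021,-0.005],[0,0,0]]
  ]
}}

```text
time_s: 12.62
tcp_pos: [0.526, 0.0429, 0.2327]
tool_rot: [-180.0, 0.1, -167.3]
ft_force: [0.4, -0.1, 0.5]
finger_gap: 1.001
gripper_force: 0.0
```

```bash
python3 - <<'E'
from h import *
c=camera("wrist"); cv2.imwrite("pics/w4.png",c["frame"])
s=read_state();print(s["tcp_pos"],s["tool_rot"])
X=cloud(c);hsv=cv2.cvtColor(c["frame"],cv2.COLOR_BGR2HSV)
H,S=hsv[...,0],hsv[...,1]
m=(H>6)&(H<20)&(S>170)&(X[...,2]>.108)&(X[...,2]<.122)
n,l,st,ce=cv2.connectedComponentsWithStats(m.astype(np.uint8))
for i in range(1,n):
    if st[i,4]>40:
        p=X[l==i];print(st[i],np.median(p,0).round(4),p.mean(0).round(4),cv2.minAreaRect((p[:,:2]*1000).astype(np.float32)))
E
```

```text
[0.52617195 0.04291963 0.23290906] [-1.79982163e+02  1.07067079e-01 -1.67323443e+02]
[305 186  29  13 372] [0.5256 0.042  0.1149] [0.5257 0.042  0.1146] ((526.1263427734375, 42.16668701171875), (11.955796241760254, 28.26982879638672), 12.617473602294922)
```

View pics/w4.png

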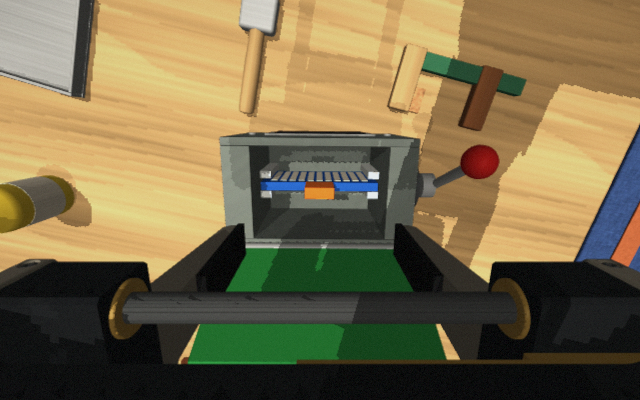

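The flap is open and the orange block, at (320,190), is directly under the tool; it measures 12×28 mm with its top at z 0.115. I descend with the fingers half open and grip.

Request:
{"method": "drive_tool", "body": {
  "targets": [
    [0.4,[0,-0.001,0],[0,0,0]],
    [0.4,[0,-0.001,-0.04],[0,0,0]],
    [0.4,[0,-0.001,-0.08],[0,0,0]],
    [0.4,[0,-0.001,-0.12],[0,0,0]],
    [0.4,[0,-0.001,-0.143],[0,0,0]],
    [0.4,[0,-0.001,-0.143],[0,0,0]],
    [0.4,[0,-0.001,-0.143],[0,0,0]],
    [1,[0,-0.001,-0.143],[0,0,0]],
    [1,[0,-0.001,-0.143],[0,0,0]],
    [1,[0,-0.001,-0.143],[0,0,0]],
    [1,[0,-0.001,-0.143],[0,0,0]],
    [1,[0,-0.001,-0.143],[0,0,0]],
    [1,[0,-0.001,-0.143],[0,0,0]]
  ],
  "force": 30
}}

```text
time_s: 14.3
tcp_pos: [0.5257, 0.042, 0.0892]
tool_rot: [-180.0, 0.1, -167.3]
ft_force: [-0.0, 0.4, 6.7]
finger_gap: 0.325
gripper_force: 30.0
```

Request:
{"method": "drive_tool", "body": {
  "targets": [
    [1,[0,0,0.01],[0,0,0]],
    [1,[0,0,0.025],[0,0,0]],
    [1,[0,0,0.04],[0,0,0]],
    [1,[0,0,0.055],[0,0,0]],
    [1,[0,0,0.07],[0,0,0]],
    [1,[0,0,0.085],[0,0,0]],
    [1,[0,0,0.1],[0,0,0]],
    [1,[0,0,0.12],[0,0,0]],
    [1,[0,0,0.14],[0,0,0]],
    [1,[0,0,0.155],[0,0,0]],
    [1,[0,0,0.165],[0,0,0]],
    [1,[0,0,0.165],[0,0,0]],
    [1,[0,0,0.165],[0,0,0]]
  ]
}}

```text
time_s: 15.92
tcp_pos: [0.5248, 0.0418, 0.2529]
tool_rot: [180.0, -0.1, -167.3]
ft_force: [-0.3, 0.3, -2.3]
finger_gap: 0.324
gripper_force: 30.0
```

```bash
python3 - <<'E'
from h import *
c=camera("side"); cv2.imwrite("pics/s5.png",cv2.resize(c["frame"][80:280,180:460],None,fx=2.5,fy=2.5))
E
```

```text
(no output)
```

View pics/s5.png

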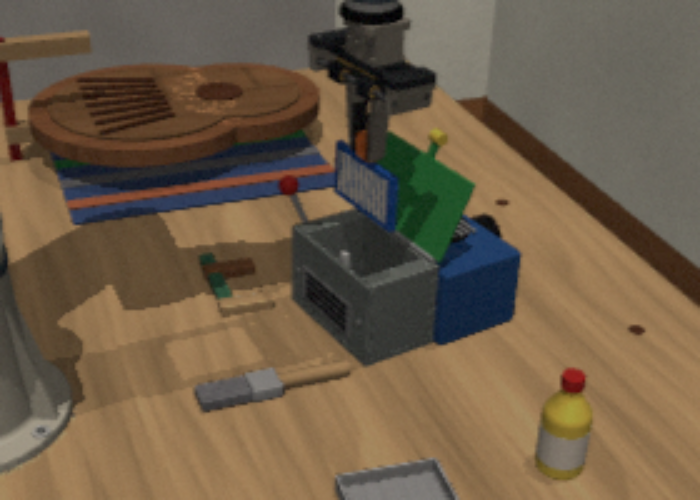

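The crop shows the plate held upright at (365,185), clear of the bay's rim, with the flap open and the lever at rest. I carry it to the tray.

Request:
{"method": "drive_tool", "body": {
  "targets": [
    [1,[-0.01,-0.005,0],[0,0,0]],
    [1,[-0.03,-0.02,0],[0,0,0]],
    [1,[-0.055,-0.045,0],[0,0,0]],
    [1,[-0.075,-0.075,0],[0,0,0]],
    [1,[-0.09,-0.11,0],[0,0,0]],
    [1,[-0.094,-0.15,0],[0,0,0]],
    [1,[-0.094,-0.19,0],[0,0,0]],
    [1,[-0.094,-0.23,0],[0,0,0]],
    [1,[-0.094,-0.27,0],[0,0,0]],
    [1,[-0.094,-0.31,0],[0,0,0]],
    [1,[-0.094,-0.345,0],[0,0,0]],
    [1,[-0.094,-0.375,0],[0,0,0]],
    [1,[-0.094,-0.392,-0.01],[0,0,0]],
    [1,[-0.094,-0.399,-0.025],[0,0,0]],
    [1,[-0.094,-0.399,-0.045],[0,0,0]],
    [1,[-0.094,-0.399,-0.062],[0,0,0]],
    [1,[-0.094,-0.399,-0.072],[0,0,0]],
    [1,[-0.094,-0.399,-0.072],[0,0,0]],
    [1,[-0.094,-0.399,-0.072],[0,0,0]],
    [1,[-0.094,-0.399,-0.072],[0,0,0]]
  ]
}}

```text
time_s: 18.48
tcp_pos: [0.4316, -0.3574, 0.1823]
tool_rot: [-179.9, 0.0, -167.3]
ft_force: [0.5, 0.0, -2.1]
finger_gap: 0.324
gripper_force: 30.0
```

```bash
python3 - <<'E'
from h import *
s=read_state();print(s["tcp_pos"],s["gripper_force"],s["ft_force"],np.abs(s["joint_vel"]).max())
c=camera("side"); cv2.imwrite("pics/s6.png",c["frame"])
c=camera("top"); cv2.imwrite("pics/t6.png",c["frame"])
E
```

```text
[ 0.43159844 -0.35741533  0.18230046] 29.999640583992004 [ 0.52027768  0.01720036 -2.09367385] 0.1183127054785905
```

View pics/s6.png

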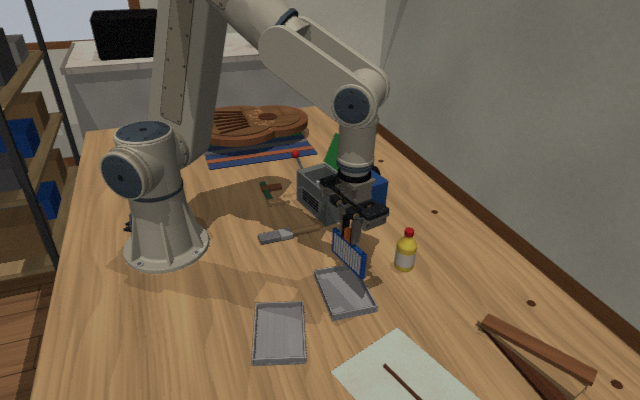

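View pics/t6.png

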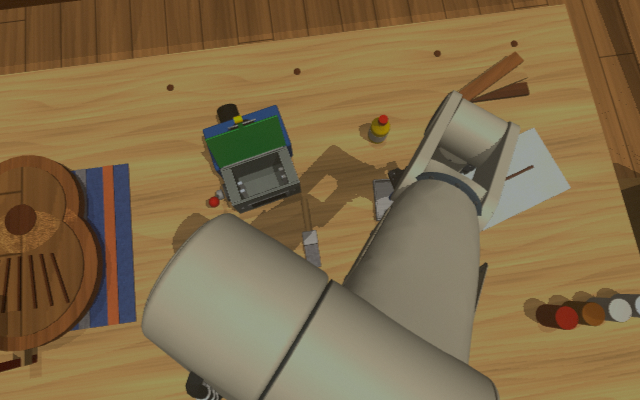

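The side view shows the plate upright over the left tray at (348,255). The top view shows the flap open at (245,143), the lever home at (214,202), and the bystanders I can see unmoved. No third tray has come into view on the left, where the arm was at the start.

```bash
python3 -c "
from station import *
print(finish_job())"
```

```text
the job is handed in; nothing more can be done
None
```

I handed the job in at about 18.5 s with the lever shaken and home, the flap open, and the filter plate held upright about 10 cm above the bench over the middle of the left tray; no verdict came back.

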